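Prop the valve guard and switch the push-to-turn selector

ROBOT

A 6-joint arm with a two-finger parallel gripper is mounted at the origin on the work surface. World frame = base frame: x ahead of the robot, y to its left, z up, the work surface at z = 0. Lengths are in mm, angles in rad, forces in N, time in s.
With the tool pointing down it reaches from about 200 to 875 mm from the base axis. Payload 3.4 kg.
Tool frame: the origin (TCP) lies midway between the tips of the shut fingers; the grasp point (between the pads) lies 19 mm behind it (arm.grasp_offset is the distance from the TCP to the grasp point, in mm); z points along the fingers, y is the line along which they close (so a half turn about z gives the same grasp; the last joint's range is limited). The gripper opens to 94 mm and grips with 3 to 60 N. Pads are 16 mm wide; open, the fingers measure 119 mm over their backs; the gripper's body (75 mm by 177 mm) begins 78 mm behind the grasp point.
Start: joints at [-1.411, 0.276, 1.505, -0, 1.361, -0.121], TCP at [159.345, -552.517, 205.493] pointing down, gripper open.
Joint ranges: [-2.89, 2.89], [-0.75, 2.08], [0.22, 2.7], [-1.18, 4.32], [0.11, 2.71], [-2.7, 2.7]. Speed limits (rad/s): [2.57, 2.57, 3.14, 3.14, 3.14, 3.14].

INTERFACE

Orientations are given as a unit quaternion [w, x, y, z].
In Python, from rig import arm, optics gives the robot as it stands.
- The arm moves only by the tool servo_tool, never from a script. Its argument "deltas" is a list of rows, each an object of numbers: "claw": the opening in per cent of the stroke, from 0 (shut) to 100 (fully open); "dx", "dy", "dz": the shift along the world's x, y, z in cm; "ax", "ay", "az": the turn, a rotation vector about the world's x, y, z in degrees. A call has exactly 8 rows; each row shifts and turns the commanded pose from where the row before left it; what a row does not reach is not made up. A row lasts 1/10 s, in which the tool goes at most 50 mm and 8.59 degrees, less where a joint would pass 70% of its speed; a pose out of reach is approached as far as the arm can. A call with a gripper value outside its range is refused whole. The fingers move at their own pace and stop on an object; "grip_force" is the grip in N (left out, the last holds). Time passes only in rows, so rows that do not move let the fingers close, or fill a call up. It gives the time, the measured TCP pose, the force, the opening and the grip force at its end, in the units of the state.
- arm.read_state(): the state, without advancing time (a new reading comes with each control period).
- optics.get_image(name): name is "scene" or "top" or "wrist"; returns the picture (420x560x3 uint8, red, green, blue); there is no depth.
- optics.get_calibration(name): a dict with "camera_matrix" (3x3 intrinsics, pixels), "T" (4x4, takes a point from camera to world coordinates); the wrist camera has in their place "T_tool_cam" (4x4, takes a point from camera to tool coordinates, whose origin is the TCP and whose axes are the flange's). Camera axes: x right, y down, z forward; pixel columns grow to the right and rows downward; lengths in mm; the calibration is good to about 2 mm. A picture is of the moment at which its call begins: read the wrist's pose just before it. get_calibration takes no time and is no camera call.
- arm.hand_in(): hands the job in; it is judged then, once.
The state is a dict: "t": time; "joint_pos": joint angles; "joint_velocities": joint speeds; "effort": joint torques, N m; "tool_pos": TCP position; "tool_rot": TCP orientation; "ft_force": force on the tool from outside, world axes, zero at the start; "ft_torque": the same for the moment, N m; "grip_width": finger opening in mm; "gripper_force": force on a finger pad.
Only numpy, scipy, OpenCV 4.12 (cv2) and the standard library are available. Lean on these libraries where they do the work, as an engineer would, in place of code of your own. Each camera call takes 0.05 s, during which the arm holds its last target. There are 200 camera calls.

TASK

On the white valve module, swing the flip cover up until its steel stay drops behind the end of its track, and let the cover back so that it stands propped on the stay. Then push the black selector knob down against its spring just hard enough to unlock it (about 17 N; never as much as 20 N), turn it clockwise to its other position mark without forcing it against its lock, and let it pop back up locked there. Leave the cover propped and do not disturb the other things on the bench.

Things in the scene. Friction and masses are not known exactly. Their poses are not given: they have to be found in the camera images.
- module: White box fixed on the bench, 250 (x) x 290 (y) x 70 mm; origin: centre of underside, front looks to its -x. On its top (the deck): hinge riser (x 83 to 109, 126 wide, 69 tall); track strip 7 tall, 16 wide at y = 74, from x = -98 to its end at x = 14; selector knob, vertical axis at x = 10, y = 0, clear 66 mm to the stay, 73 to the riser; two dark position marks 43 mm before it.
- cover (a joint): Flat grey flip cover, 112 (x) x 128 (y) x 5 mm, over the knob, hinged along its rear edge (module y). rad: 0 closed, grows as its front swings up and back; hard stop 2.05. Spring and weight (about 0.11 kg) close it, up to 2 N at the tab; let go early, it falls shut. The stay drops in once the cover is past about 1.85; let back, it stands on the stay at about 1.6.
- cover_hinge (a point): Middle of the cover's hinge axis: module x = 80, y = 0, 142 mm above the bench. Its -x points from the hinge to the tab and turns with the cover.
- tab (a point): Grip point on the cover's front tab: a bar 16 mm wide (along the hinge axis), 10 thick, 43 mm out from the plate's front edge. The point is on its middle line, 142 mm from the hinge, 28 mm beyond the plate's edge and 2.5 mm above the hinge level when closed. Pinched across the 16 mm from above, it turns between the pads as the cover swings.
- stay_foot (a point): Centre of the roller foot (8 mm thick, 20 long) of the steel stay, a 130 mm rod hanging from the cover's +y side, 45 mm from the hinge. It rolls rearward on the track as the cover rises (centre 81 mm above the bench) and past the track's end drops 7 mm to the deck (74 mm), where the end of the track holds it (centre then near module x = 18).
- gate: Fixed steel gate on the deck in front of the knob, a small arch 15 mm tall, 22 to 35 mm from the knob axis; its origin lies on the knob axis at deck height (70 mm above the bench). It blocks the lug while the knob is up.
- selector (a joint): Knob angle, rad, grows clockwise seen from above. Locked near 0 at the start (white line at the first mark), locks again at 1.2 (second mark); stops at -0.05 and 1.25. In between, its lug passes under a gate: it turns only while the skirt is pushed down 3.5 mm (14.5 N) and pops up only within 0.06 of either position. Friction 0.03 N m; over 0.4 N m against the lock breaks it.
- cap_top (a point): Centre of the top of the knob's grip bar (black, 40 long, 14 wide, 38 tall; underside 24 mm above the deck), 132 mm above the bench when up; the bar lies along this point's x (module yaw + 0.6 at the start, - 0.6 switched) and turns the skirt. Pushed down (1 N) it first has 0.5 to 10 mm of free play, different each time; then it bears on the skirt's spring.
- skirt (a point): Centre of the top face of the knob's skirt, a black disc 42 mm across under the grip bar, with a steel lug at its rim in front; 83 mm above the bench when up. Spring: 4 N to start, then 3 N per mm: the skirt is surely unlocked 3.5 mm down (14.5 N), and is damaged 5.5 mm down (20.5 N). Hidden under the gripper and too small a move for the eye: go by the force.
- septum_box: Bystander: small white carton, 55 x 36 x 22 mm, lying on the module's deck beside the cover; origin at the centre of its underside.
- spanner: Bystander: small steel spanner, 110 mm long, flat on the bench; origin at the centre of its underside.
- reagent: Bystander: amber bottle, 60 mm across, 130 mm tall, on the bench; origin at the centre of its underside.
- reagent2: Bystander: smaller amber bottle, 48 mm across, 100 mm tall; origin at the centre of its underside.
- beaker: Bystander: glass beaker, 64 mm across, 80 mm tall; origin at the centre of its underside.
- column_tray: Bystander: low plastic tray 160 x 90 x 20 mm; origin at the centre of its underside.
- column_a: Bystander: steel column 124 mm long, 16 mm thick, lying in the tray; origin at the centre of its underside.
- vial_rack: Bystander: vial rack 70 x 130 mm, 44 mm tall; origin at the centre of its underside.

How it is judged:
By the outcome, as a careful person would: the job done as asked, in the order asked, and still so for the second after the job is handed in, with the robot touching nothing.
It also fails if it takes over 61 s, if anything falls off the work surface, if the arm or the gripper's body presses on something with over 40 N, if the wrist force passes 120 N, or if a joint passes its speed limit or range.

## Working session

There is one attempt and no reset: what is moved stays moved. The work goes in short steps, Python scripts to look and compute and a tool call to move; the robot and the scene stay as the last step left them, time stands still between calls to the robot, and variables do not carry over. Pictures are saved under pics/ and viewed, at most 10 in all, crops included, and the job is handed in when it is done.

Besides the shell and the picture viewer there is one more tool, called by a JSON object that holds its "method" and its "body". servo_tool: Moves the arm, as the interface text tells. Its arguments: {"type":"object","properties":{"deltas":{"type":"array","items":{"type":"object","properties":{"claw":{"type":"number"},"dx":{"type":"number"},"dy":{"type":"number"},"dz":{"type":"number"},"ax":{"type":"number"},"ay":{"type":"number"},"az":{"type":"number"}}}},"grip_force":{"type":"number"}},"required":["deltas"]}

```bash
mkdir -p pics; ls; python3 - <<'E'
from rig import arm, optics
import cv2,numpy as np
s=arm.read_state();print(s)
a=[]
for n in("scene","top"):
    im=optics.get_image(n)[:,:,::-1];cv2.imwrite(f"pics/{n}0.png",im)
    c=optics.get_calibration(n);print(n,np.round(c["camera_matrix"],1).tolist(),np.round(c["T"],3).tolist())
print(optics.get_calibration("wrist"))
E
```

```text
pics
{'t': 0.0, 'joint_pos': array([-1.41099537e+00,  2.76555537e-01,  1.50611703e+00, -4.91323572e-06,
        1.36068381e+00, -1.20997047e-01]), 'joint_velocities': array([-0.00153962, -0.00081675,  0.00031546,  0.00160423, -0.00136435,
        0.00019631]), 'effort': array([-1.26505653e-03, -4.04597569e+01, -2.37230891e+01,  7.00441981e-02,
        3.43321043e-02, -1.44461419e-04]), 'tool_pos': array([ 159.24969275, -551.92073038,  204.63366124]), 'tool_rot': array([-8.81646439e-04,  9.90159783e-01,  1.39938655e-01, -1.95103995e-05]), 'ft_force': array([ 0.04184857, -0.35003734, -0.34889745]), 'ft_torque': array([0.08181141, 0.01831346, 0.02817443]), 'gripper_force': 0.0, 'grip_width': 94.07102910941875}
scene [[443.2, 0.0, 273.3], [0.0, 443.2, 207.1], [0.0, 0.0, 1.0]] [[0.805, 0.428, -0.41, 1032.58], [0.593, -0.558, 0.58, -724.068], [0.019, -0.711, -0.703, 952.217], [0.0, 0.0, 0.0, 1.0]]
top [[447.8, 0.0, 284.7], [0.0, 447.8, 211.6], [0.0, 0.0, 1.0]] [[0.015, -0.995, 0.095, 422.173], [-1.0, -0.015, 0.004, -17.512], [-0.002, -0.095, -0.995, 1123.326], [0.0, 0.0, 0.0, 1.0]]
{'camera_matrix': array([[352.80240642,   0.        , 275.83263283],
       [  0.        , 352.80240642, 214.97356127],
       [  0.        ,   0.        ,   1.        ]]), 'T_tool_cam': array([[ 4.32107636e-04, -9.70407499e-01, -2.41472770e-01,
         7.05569158e+01],
       [ 9.99999526e-01,  6.29919651e-04, -7.41993898e-04,
         1.13150973e-01],
       [ 8.72144886e-04, -2.41472335e-01,  9.70407312e-01,
        -1.79878460e+02],
       [ 0.00000000e+00,  0.00000000e+00,  0.00000000e+00,
         1.00000000e+00]])}
```

View pics/scene0.png

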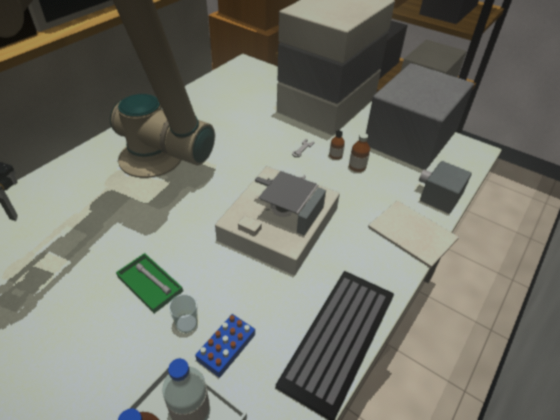

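View pics/top0.png

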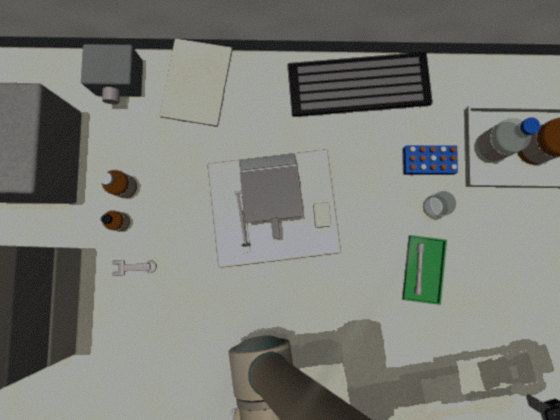

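Scene: the module is in the middle of the top view, with corners near (208,163), (329,150), (341,253) and (219,267). The cover is closed, the tab is at (278,230), the stay foot at (246,244) and the carton at (322,215).

```bash
cat > h.py <<'E'
from rig import arm, optics
import cv2,numpy as np
from scipy.spatial.transform import Rotation as R
def cal(n,s=None):
    c=optics.get_calibration(n)
    if n!="wrist": return c["camera_matrix"],c["T"]
    T=np.eye(4);q=s["tool_rot"];T[:3,:3]=R.from_quat([q[1],q[2],q[3],q[0]]).as_matrix();T[:3,3]=s["tool_pos"]
    return c["camera_matrix"],T@c["T_tool_cam"]
def ray(KT,uv,z):
    K,T=KT;d=T[:3,:3]@np.linalg.solve(K,[uv[0],uv[1],1]);o=T[:3,3]
    return (o+d*(z-o[2])/d[2])
def proj(KT,p):
    K,T=KT;q=K@(T[:3,:3].T@(np.asarray(p,float)-T[:3,3]));return q[:2]/q[2]
def st():
    s=arm.read_state();q=s["tool_rot"];m=R.from_quat([q[1],q[2],q[3],q[0]]).as_matrix()
    print("t",round(s["t"],2),"pos",np.round(s["tool_pos"],1),"q",np.round(s["joint_pos"],2),"toolx",np.round(m[:,0],3),"toolz",np.round(m[:,2],3),"F",np.round(s["ft_force"],1),"M",np.round(s["ft_torque"],2),"w",round(s["grip_width"],1),round(s["gripper_force"],1));return s
def mod(M,yaw,p):
    c,s=np.cos(yaw),np.sin(yaw);return np.array([M[0]+c*p[0]-s*p[1],M[1]+s*p[0]+c*p[1],p[2]])
E
python3 - <<'E'
from h import *
k=cal("top")
P=np.array([ray(k,u,70) for u in[(208,163),(329,150),(341,253),(219,267)]])
print(np.round(P,0).tolist()); M=P.mean(0)
e=(P[0]-P[3])+(P[1]-P[2]);yaw=np.arctan2(e[1],e[0]);f=(P[0]-P[1])+(P[3]-P[2]);print(M,yaw,np.arctan2(f[1],f[0])-np.pi/2)
print("tab pred",mod(M,yaw,[-62,0,144.5]),"seen",ray(k,(278,230),144.5))
# edge-based line fit
g=cv2.imread("pics/top0.png")
cv2.imwrite("pics/t0c.png",cv2.resize(g[130:290,190:360],None,fx=4,fy=3.6,interpolation=2)[:600])
E
```

```text
[[637.0, 171.0, 70.0], [673.0, -118.0, 70.0], [428.0, -147.0, 70.0], [391.0, 138.0, 70.0]]
[532.02460726  11.07809444  70.        ] 0.12719199874491377 0.12585205422981227
tab pred [470.52544345   3.2134361  144.5       ] seen [4.75263266e+02 2.50428641e-02 1.44500000e+02]
```

{"method": "servo_tool", "body": {"deltas": [{"dx":2.1,"dy":3.5,"dz":0.6,"az":-1.1,"claw":45},{"dx":2.1,"dy":3.5,"dz":0.6,"az":-1.1,"claw":45},{"dx":2.1,"dy":3.5,"dz":0.6,"az":-1.1,"claw":45},{"dx":2.1,"dy":3.5,"dz":0.6,"az":-1.1,"claw":45},{"dx":2.1,"dy":3.5,"dz":0.6,"az":-1.1,"claw":45},{"dx":2.1,"dy":3.5,"dz":0.6,"az":-1.1,"claw":45},{"dx":2.1,"dy":3.5,"dz":0.6,"az":-1.1,"claw":45},{"dx":2.1,"dy":3.5,"dz":0.6,"az":-1.1,"claw":45}]}}

```text
schema error: expected keys claw, dx, dy, dz, ax, ay, az
```

{"method": "servo_tool", "body": {"deltas": [{"dx":2.1,"dy":3.5,"dz":0.5,"claw":45},{"dx":2.1,"dy":3.5,"dz":0.5,"claw":45},{"dx":2.1,"dy":3.5,"dz":0.5,"claw":45},{"dx":2.1,"dy":3.5,"dz":0.5,"claw":45},{"dx":2.1,"dy":3.5,"dz":0.5,"claw":45},{"dx":2.1,"dy":3.5,"dz":0.5,"claw":45},{"dx":2.1,"dy":3.5,"claw":45},{"dx":0,"dy":0,"claw":45}]}}

```text
schema error: expected keys claw, dx, dy, dz, ax, ay, az
```

```bash
python3 - <<'E'
from h import *
import pickle
s=st();im=optics.get_image("wrist")[:,:,::-1];cv2.imwrite("pics/w1.png",im);pickle.dump(s,open("s1.pkl","wb"))
M=[532,11];y=.126;k=cal("wrist",s)
for p in([-62,0,147],[-77,8,147],[-77,-8,147],[-34,64,144.5],[-34,-64,144.5],[-98,74,77]):print(p,proj(k,mod(M,y,p)).round())
E
```

```text
t 0.1 pos [ 159.3 -552.   204.7] q [-1.41  0.28  1.51 -0.    1.36 -0.12] toolx [0.961 0.277 0.   ] toolz [-0.     0.002 -1.   ] F [-0.5 -0.6 -0.2] M [-0.01  0.05 -0.01] w 93.5 0.0
[-62, 0, 147] [-856. -871.]
[-77, 8, 147] [-855. -813.]
[-77, -8, 147] [-812. -803.]
[-34, 64, 144.5] [-1068. -1023.]
[-34, -64, 144.5] [-699. -933.]
[-98, 74, 77] [-593. -484.]
```

View pics/w1.png

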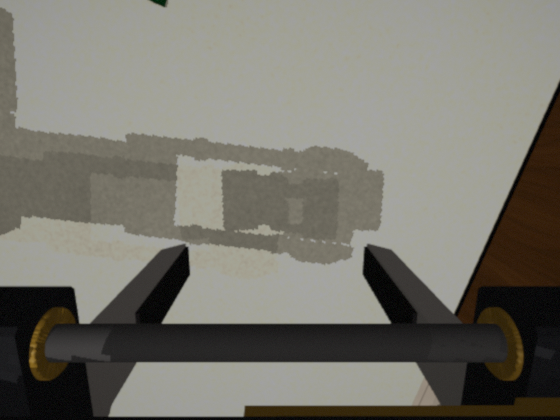

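The picture shows only bench and the fingers, because the move was refused: every row needs all the keys.

{"method": "servo_tool", "body": {"deltas": [{"dx":2.1,"dy":3.5,"dz":0.6,"ax":0,"ay":0,"az":-1.1,"claw":45},{"dx":2.1,"dy":3.5,"dz":0.6,"ax":0,"ay":0,"az":-1.1,"claw":45},{"dx":2.1,"dy":3.5,"dz":0.6,"ax":0,"ay":0,"az":-1.1,"claw":45},{"dx":2.1,"dy":3.5,"dz":0.6,"ax":0,"ay":0,"az":-1.1,"claw":45},{"dx":2.1,"dy":3.5,"dz":0.6,"ax":0,"ay":0,"az":-1.1,"claw":45},{"dx":2.1,"dy":3.5,"dz":0.6,"ax":0,"ay":0,"az":-1.1,"claw":45},{"dx":2.1,"dy":3.5,"dz":0.6,"ax":0,"ay":0,"az":-1.1,"claw":45},{"dx":2.1,"dy":3.5,"dz":0.6,"ax":0,"ay":0,"az":-1.1,"claw":45}]}}

```text
t: 0.95
tool_pos: [327.8, -270.9, 253.6]
tool_rot: [-0.0, 0.998, 0.063, 0.0]
ft_force: [0.7, 0.1, -0.1]
grip_width: 42.5
gripper_force: 0.0
```

{"method": "servo_tool", "body": {"deltas": [{"dx":2.1,"dy":3.5,"dz":0.5,"ax":0,"ay":0,"az":0,"claw":45},{"dx":2.1,"dy":3.5,"dz":0.5,"ax":0,"ay":0,"az":0,"claw":45},{"dx":2.1,"dy":3.5,"dz":0.5,"ax":0,"ay":0,"az":0,"claw":45},{"dx":2.1,"dy":3.5,"dz":0.5,"ax":0,"ay":0,"az":0,"claw":45},{"dx":2.1,"dy":3.5,"dz":0.5,"ax":0,"ay":0,"az":0,"claw":45},{"dx":2.1,"dy":3.5,"dz":0.5,"ax":0,"ay":0,"az":0,"claw":45},{"dx":2.1,"dy":3.5,"dz":0,"ax":0,"ay":0,"az":0,"claw":45},{"dx":0,"dy":3,"dz":0,"ax":0,"ay":0,"az":0,"claw":45}]}}

```text
t: 1.75
tool_pos: [476.4, 4.4, 283.0]
tool_rot: [-0.0, 0.998, 0.064, 0.0]
ft_force: [-0.2, -0.5, -0.7]
grip_width: 42.3
gripper_force: 0.0
```

```bash
python3 - <<'E'
from h import *
import pickle
s=st();im=optics.get_image("wrist")[:,:,::-1];cv2.imwrite("pics/w2.png",im);pickle.dump(s,open("s1.pkl","wb"))
M=[532,11];y=.126;k=cal("wrist",s)
for p in([-62,0,147],[-77,8,147],[-77,-8,147],[-34,64,144.5],[-34,-64,144.5],[-98,74,77]):print(p,proj(k,mod(M,y,p)).round())
E
```

```text
t 1.75 pos [476.4   4.4 283. ] q [-0.14  0.09  1.56  0.    1.5   1.31] toolx [0.992 0.128 0.001] toolz [ 0.001  0.    -1.   ] F [-0.2 -0.5 -0.7] M [-0.    0.02 -0.02] w 42.3 0.0
[-62, 0, 147] [277. 213.]
[-77, 8, 147] [268. 229.]
[-77, -8, 147] [285. 229.]
[-34, 64, 144.5] [206. 182.]
[-34, -64, 144.5] [347. 183.]
[-98, 74, 77] [211. 229.]
```

View pics/w2.png

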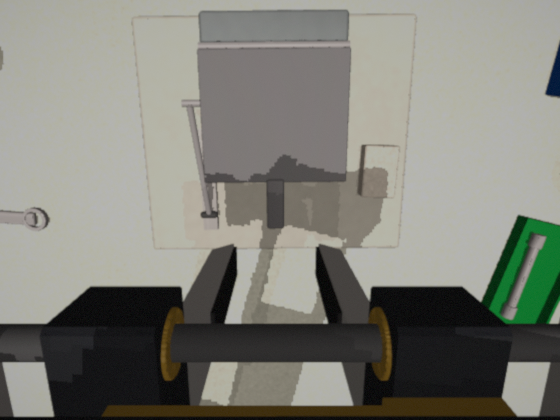

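The wrist view has the tab end at (267–284, 228), within about a pixel of the prediction, and the stay foot at (209,221). The module pose holds, so I'll descend and pinch the tab.

{"method": "servo_tool", "body": {"deltas": [{"dx":-0.1,"dy":0,"dz":-2.5,"ax":0,"ay":0,"az":0,"claw":45},{"dx":-0.1,"dy":0,"dz":-2.5,"ax":0,"ay":0,"az":0,"claw":45},{"dx":-0.1,"dy":0,"dz":-2.5,"ax":0,"ay":0,"az":0,"claw":45},{"dx":-0.1,"dy":0,"dz":-2.5,"ax":0,"ay":0,"az":0,"claw":45},{"dx":-0.1,"dy":0,"dz":-2.5,"ax":0,"ay":0,"az":0,"claw":45},{"dx":-0.1,"dy":0,"dz":-2,"ax":0,"ay":0,"az":0,"claw":45},{"dx":0,"dy":0,"dz":-1.2,"ax":0,"ay":0,"az":0,"claw":45},{"dx":0,"dy":0,"dz":0,"ax":0,"ay":0,"az":0,"claw":45}]}}

```text
t: 2.6
tool_pos: [466.4, 2.5, 124.7]
tool_rot: [-0.0, 0.998, 0.063, -0.002]
ft_force: [-0.0, -0.1, 0.2]
grip_width: 42.0
gripper_force: 0.0
```

{"method": "servo_tool", "body": {"deltas": [{"dx":0,"dy":0,"dz":0,"ax":0,"ay":0,"az":0,"claw":10},{"dx":0,"dy":0,"dz":0,"ax":0,"ay":0,"az":0,"claw":10},{"dx":0,"dy":0,"dz":0,"ax":0,"ay":0,"az":0,"claw":10},{"dx":0,"dy":0,"dz":0,"ax":0,"ay":0,"az":0,"claw":10},{"dx":0,"dy":0,"dz":0,"ax":0,"ay":0,"az":0,"claw":10},{"dx":0,"dy":0,"dz":0,"ax":0,"ay":0,"az":0,"claw":10},{"dx":0,"dy":0,"dz":0,"ax":0,"ay":0,"az":0,"claw":10},{"dx":0,"dy":0,"dz":0,"ax":0,"ay":0,"az":0,"claw":10}], "grip_force": 12}}

```text
t: 3.4
tool_pos: [468.7, 3.9, 126.9]
tool_rot: [-0.001, 0.998, 0.063, 0.001]
ft_force: [0.7, 5.9, 0.5]
grip_width: 15.8
gripper_force: 12.0
```

```bash
python3 - <<'E'
from h import *
st()
th=np.linspace(0,1.96,25)+.0176
p=np.c_[-np.cos(th)*142*.992,-np.cos(th)*142*.125,np.sin(th)*142]/10
for i,d in enumerate(np.diff(p,axis=0)):print(i,d.round(2),(p[i+1]-p[0]).round(2))
E
```

```text
t 3.4 pos [468.7   3.9 126.9] q [-0.14  0.18  1.85  0.    1.11  1.3 ] toolx [0.992 0.126 0.001] toolz [ 0.001  0.003 -1.   ] F [0.7 5.9 0.5] M [ 1.   -0.07  0.14] w 15.8 12.0
0 [0.07 0.01 1.16] [0.07 0.01 1.16]
1 [0.16 0.02 1.15] [0.23 0.03 2.31]
2 [0.25 0.03 1.13] [0.48 0.06 3.44]
3 [0.34 0.04 1.11] [0.82 0.1  4.54]
4 [0.43 0.05 1.07] [1.26 0.16 5.62]
5 [0.52 0.07 1.04] [1.77 0.22 6.65]
6 [0.6  0.08 0.99] [2.37 0.3  7.64]
7 [0.68 0.09 0.94] [3.05 0.38 8.58]
8 [0.75 0.09 0.88] [3.8  0.48 9.46]
9 [0.82 0.1  0.81] [ 4.62  0.58 10.27]
10 [0.88 0.11 0.74] [ 5.5   0.69 11.01]
11 [0.94 0.12 0.67] [ 6.44  0.81 11.68]
12 [0.99 0.12 0.59] [ 7.44  0.94 12.27]
13 [1.04 0.13 0.51] [ 8.47  1.07 12.77]
14 [1.07 0.14 0.42] [ 9.54  1.2  13.19]
15 [1.1  0.14 0.33] [10.65  1.34 13.52]
16 [1.13 0.14 0.24] [11.77  1.48 13.76]
17 [1.14 0.14 0.14] [12.91  1.63 13.9 ]
18 [1.15 0.14 0.05] [14.06  1.77 13.95]
19 [ 1.15  0.14 -0.05] [15.21  1.92 13.9 ]
20 [ 1.14  0.14 -0.14] [16.35  2.06 13.76]
21 [ 1.13  0.14 -0.23] [17.48  2.2  13.53]
22 [ 1.1   0.14 -0.33] [18.58  2.34 13.21]
23 [ 1.07  0.14 -0.41] [19.66  2.48 12.79]
```

{"method": "servo_tool", "body": {"deltas": [{"dx":0.1,"dy":0.1,"dz":1.15,"ax":0,"ay":0,"az":0,"claw":10},{"dx":0.15,"dy":0.05,"dz":1.15,"ax":0,"ay":0,"az":0,"claw":10},{"dx":0.25,"dy":0.05,"dz":1.15,"ax":0,"ay":0,"az":0,"claw":10},{"dx":0.35,"dy":0.05,"dz":1.1,"ax":0,"ay":0,"az":0,"claw":10},{"dx":0.45,"dy":0.05,"dz":1.05,"ax":0,"ay":0,"az":0,"claw":10},{"dx":0.5,"dy":0.05,"dz":1.05,"ax":0,"ay":0,"az":0,"claw":10},{"dx":0.6,"dy":0.1,"dz":1.0,"ax":0,"ay":0,"az":0,"claw":10},{"dx":0.65,"dy":0.1,"dz":0.95,"ax":0,"ay":0,"az":0,"claw":10}]}}

```text
t: 4.2
tool_pos: [499.1, 8.2, 213.3]
tool_rot: [-0.0, 0.998, 0.064, -0.0]
ft_force: [-1.0, 2.5, -1.4]
grip_width: 16.1
gripper_force: 12.0
```

{"method": "servo_tool", "body": {"deltas": [{"dx":0.75,"dy":0.1,"dz":0.9,"ax":0,"ay":0,"az":0,"claw":10},{"dx":0.8,"dy":0.1,"dz":0.8,"ax":0,"ay":0,"az":0,"claw":10},{"dx":0.9,"dy":0.1,"dz":0.75,"ax":0,"ay":0,"az":0,"claw":10},{"dx":0.95,"dy":0.1,"dz":0.65,"ax":0,"ay":0,"az":0,"claw":10},{"dx":1.0,"dy":0.15,"dz":0.6,"ax":0,"ay":0,"az":0,"claw":10},{"dx":1.0,"dy":0.15,"dz":0.5,"ax":0,"ay":0,"az":0,"claw":10},{"dx":1.1,"dy":0.15,"dz":0.4,"ax":0,"ay":0,"az":0,"claw":10},{"dx":1.1,"dy":0.15,"dz":0.35,"ax":0,"ay":0,"az":0,"claw":10}]}}

```text
t: 5.0
tool_pos: [575.2, 18.7, 262.7]
tool_rot: [-0.0, 0.998, 0.064, -0.0]
ft_force: [-2.0, 3.1, -0.5]
grip_width: 16.0
gripper_force: 12.0
```

```bash
python3 - <<'E'
from h import *
s=st()
g=np.array(s["tool_pos"])+[0,0,19]
h=mod([532,11.5],.126,[80,0,142]);d=g-h;u=[.992,.126,0];x=d@u
print("theta",np.arctan2(d[2],-x),"r",np.hypot(x,d[2]))
E
```

```text
t 5.0 pos [575.2  18.7 262.7] q [-0.09  0.25  1.4   0.    1.49  1.35] toolx [ 0.992  0.127 -0.001] toolz [-0.001  0.001 -1.   ] F [-2.   3.1 -0.5] M [0.78 0.53 0.08] w 16.0 12.0
theta 1.3169478177778424 r 144.3736209957454
```

{"method": "servo_tool", "body": {"deltas": [{"dx":1.1,"dy":0.15,"dz":0.25,"ax":0,"ay":0,"az":0,"claw":10},{"dx":1.15,"dy":0.15,"dz":0.15,"ax":0,"ay":0,"az":0,"claw":10},{"dx":1.15,"dy":0.15,"dz":0.05,"ax":0,"ay":0,"az":0,"claw":10},{"dx":1.15,"dy":0.15,"dz":-0.05,"ax":0,"ay":0,"az":0,"claw":10},{"dx":1.15,"dy":0.15,"dz":-0.15,"ax":0,"ay":0,"az":0,"claw":10},{"dx":1.1,"dy":0.15,"dz":-0.25,"ax":0,"ay":0,"az":0,"claw":10},{"dx":1.1,"dy":0.15,"dz":-0.3,"ax":0,"ay":0,"az":0,"claw":10},{"dx":1.0,"dy":0.15,"dz":-0.4,"ax":0,"ay":0,"az":0,"claw":10}]}}

```text
t: 5.8
tool_pos: [666.6, 31.2, 256.8]
tool_rot: [-0.001, 0.998, 0.064, 0.003]
ft_force: [-0.3, 4.7, 5.9]
grip_width: 15.9
gripper_force: 12.0
```

```bash
python3 - <<'E'
from h import *
s=st()
g=np.array(s["tool_pos"])+[0,0,19]
h=mod([532,11.5],.126,[80,0,142]);d=g-h;u=[.992,.126,0];x=d@u
print("theta",np.arctan2(d[2],-x),"r",np.hypot(x,d[2]))
k=cal("scene");c=proj(k,mod([532,11],.126,[10,40,100])).astype(int);print(c)
im=optics.get_image("scene")[:,:,::-1];x0,y0=c-[70,60]
cv2.imwrite("pics/s1.png",cv2.resize(im[y0:y0+110,x0:x0+140],None,fx=5.5,fy=5.4,interpolation=2))
E
```

```text
t 5.8 pos [666.6  31.2 256.8] q [-0.06  0.39  1.2   0.    1.54  1.38] toolx [0.992 0.127 0.006] toolz [ 0.006  0.001 -1.   ] F [-0.3  4.7  5.9] M [ 0.85  0.09 -0.01] w 15.9 12.0
theta 1.9673452674073058 r 145.10155036555085
[288 193]
```

View pics/s1.png

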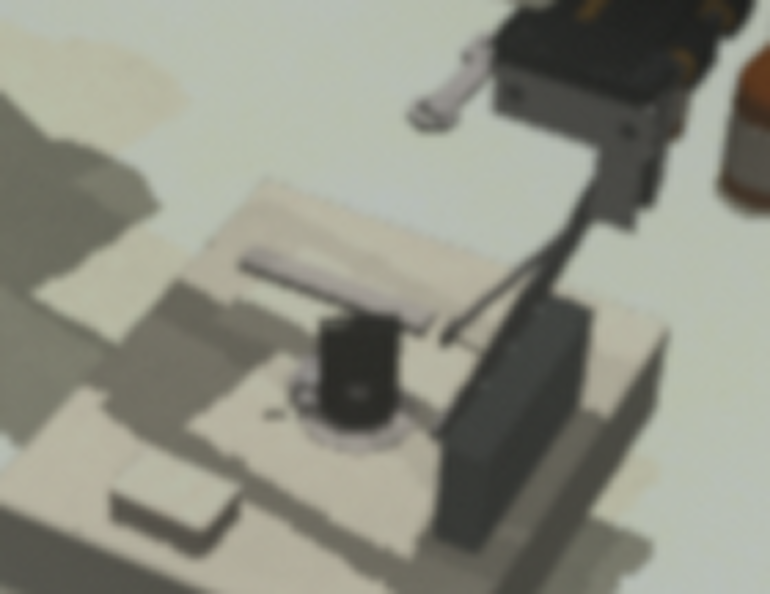

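The stay foot at (445,340) is past the track end at (425,325). Now I'll let the cover back.

{"method": "servo_tool", "body": {"deltas": [{"dx":0,"dy":0,"dz":0,"ax":0,"ay":0,"az":0,"claw":10},{"dx":-0.8,"dy":-0.1,"dz":0.3,"ax":0,"ay":0,"az":0,"claw":10},{"dx":-0.8,"dy":-0.1,"dz":0.25,"ax":0,"ay":0,"az":0,"claw":10},{"dx":-0.8,"dy":-0.1,"dz":0.2,"ax":0,"ay":0,"az":0,"claw":10},{"dx":-0.8,"dy":-0.1,"dz":0.15,"ax":0,"ay":0,"az":0,"claw":10},{"dx":-0.8,"dy":-0.1,"dz":0.1,"ax":0,"ay":0,"az":0,"claw":10},{"dx":-0.5,"dy":-0.1,"dz":0.05,"ax":0,"ay":0,"az":0,"claw":10},{"dx":0,"dy":0,"dz":0,"ax":0,"ay":0,"az":0,"claw":10}]}}

```text
t: 6.65
tool_pos: [619.1, 24.4, 265.4]
tool_rot: [-0.001, 0.998, 0.063, 0.001]
ft_force: [2.3, 5.4, -0.6]
grip_width: 15.8
gripper_force: 12.0
```

```bash
python3 - <<'E'
from h import *
s=st()
g=np.array(s["tool_pos"])+[0,0,19]
h=mod([532,11.5],.126,[80,0,142]);d=g-h;u=[.992,.126,0];x=d@u
print("theta",np.arctan2(d[2],-x),"r",np.hypot(x,d[2]))
E
```

```text
t 6.65 pos [619.1  24.4 265.4] q [-0.07  0.32  1.3   0.    1.52  1.37] toolx [0.992 0.127 0.002] toolz [ 0.002  0.001 -1.   ] F [ 2.3  5.4 -0.6] M [ 1.13 -0.32  0.01] w 15.8 12.0
theta 1.6273029478110665 r 142.63829759864572
```

{"method": "servo_tool", "body": {"deltas": [{"dx":-0.1,"dy":0,"dz":0,"ax":0,"ay":0,"az":0,"claw":10},{"dx":-0.1,"dy":0,"dz":0,"ax":0,"ay":0,"az":0,"claw":10},{"dx":0,"dy":0,"dz":0,"ax":0,"ay":0,"az":0,"claw":10},{"dx":0,"dy":0,"dz":0,"ax":0,"ay":0,"az":0,"claw":10},{"dx":0,"dy":0,"dz":0,"ax":0,"ay":0,"az":0,"claw":25},{"dx":0,"dy":0,"dz":0,"ax":0,"ay":0,"az":0,"claw":40},{"dx":0,"dy":0,"dz":0,"ax":0,"ay":0,"az":0,"claw":40},{"dx":0,"dy":0,"dz":0,"ax":0,"ay":0,"az":0,"claw":40}]}}

```text
t: 7.45
tool_pos: [616.6, 23.1, 265.4]
tool_rot: [0.001, 0.998, 0.063, -0.0]
ft_force: [-0.3, 0.4, -0.5]
grip_width: 37.7
gripper_force: 0.0
```

```bash
python3 - <<'E'
from h import *
s=st()
k=cal("scene");c=proj(k,mod([532,11],.126,[10,40,100])).astype(int)
im=optics.get_image("scene")[:,:,::-1];x0,y0=c-[70,60]
cv2.imwrite("pics/s2.png",cv2.resize(im[y0-20:y0+110,x0:x0+140],None,fx=4.5,fy=4.5,interpolation=2))
E
```

```text
t 7.45 pos [616.6  23.1 265.4] q [-0.07  0.32  1.3  -0.    1.53  1.37] toolx [ 0.992  0.126 -0.001] toolz [-0.    -0.001 -1.   ] F [-0.3  0.4 -0.5] M [ 0.09 -0.02  0.05] w 37.7 0.0
```

View pics/s2.png

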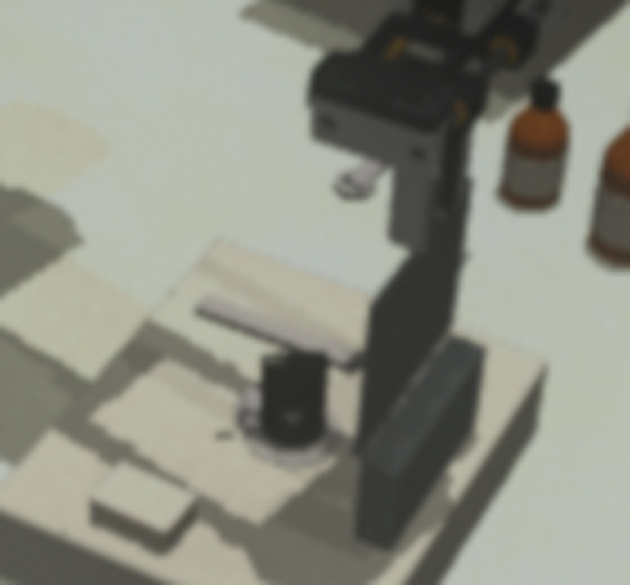

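The cover stands by itself with the gripper open. Next I'll withdraw upward and look at the knob.

{"method": "servo_tool", "body": {"deltas": [{"dx":0,"dy":0,"dz":2,"ax":0,"ay":0,"az":0,"claw":40},{"dx":0,"dy":0,"dz":2,"ax":0,"ay":0,"az":0,"claw":40},{"dx":0,"dy":0,"dz":2,"ax":0,"ay":0,"az":0,"claw":40},{"dx":-2,"dy":-0.3,"dz":0,"ax":0,"ay":0,"az":0,"claw":40},{"dx":-3,"dy":-0.4,"dz":0,"ax":0,"ay":0,"az":0,"claw":40},{"dx":-3,"dy":-0.4,"dz":0,"ax":0,"ay":0,"az":0,"claw":40},{"dx":-2,"dy":-0.2,"dz":0,"ax":0,"ay":0,"az":0,"claw":40},{"dx":0,"dy":0,"dz":0,"ax":0,"ay":0,"az":0,"claw":40}]}}

```text
t: 8.3
tool_pos: [514.5, 10.7, 326.5]
tool_rot: [0.0, 0.998, 0.063, 0.0]
ft_force: [1.1, 0.5, 0.5]
grip_width: 37.7
gripper_force: 0.0
```

```bash
python3 - <<'E'
from h import *
import pickle
s=st();im=optics.get_image("wrist")[:,:,::-1];pickle.dump(s,open("s3.pkl","wb"));cv2.imwrite("pics/w3.png",im)
k=cal("wrist",s);M=[532,11.5];y=.126
for z in(132,83,70):print(z,proj(k,mod(M,y,[10,0,z])).round(1))
c=proj(k,mod(M,y,[10,0,110])).astype(int)-[80,60];print(c)
cv2.imwrite("pics/w3c.png",cv2.resize(im[c[1]:c[1]+120,c[0]:c[0]+160],None,fx=5,fy=5,interpolation=2))
E
```

```text
t 8.3 pos [514.5  10.7 326.5] q [-0.11  0.14  1.39 -0.    1.61  1.33] toolx [0.992 0.126 0.   ] toolz [ 0.    -0.001 -1.   ] F [1.1 0.5 0.5] M [ 0.02 -0.03  0.03] w 37.7 0.0
132 [277.3 169.1]
83 [277.1 164.3]
70 [277.1 163.3]
[197 106]
```

View pics/w3c.png

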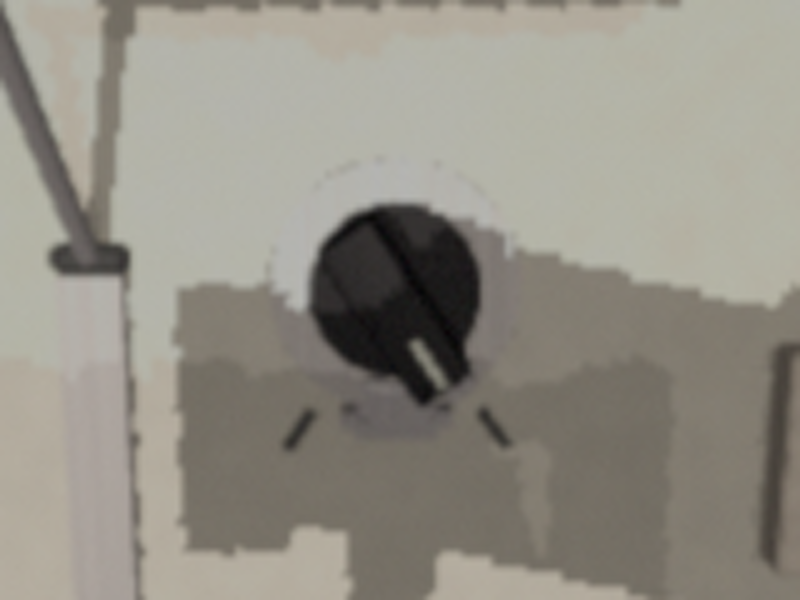

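The knob skirt is centred at (396,290) in the crop, which is 1 px from the prediction. The bar points front-right at the first mark, and the stay foot at (90,258) sits behind the track end. The propped cover is close behind the knob, so I'll turn the tool along the bar and tilt it so its body leans to the front.

{"method": "servo_tool", "body": {"deltas": [{"dx":0,"dy":0,"dz":0,"ax":0,"ay":0,"az":7,"claw":40},{"dx":0,"dy":0,"dz":0,"ax":0,"ay":0,"az":7,"claw":40},{"dx":0,"dy":0,"dz":0,"ax":0,"ay":0,"az":7,"claw":40},{"dx":0,"dy":0,"dz":0,"ax":0,"ay":0,"az":7,"claw":40},{"dx":0,"dy":0,"dz":0,"ax":0,"ay":0,"az":6.4,"claw":40},{"dx":0.4,"dy":0.1,"dz":-1,"ax":0,"ay":0,"az":0,"claw":40},{"dx":0.5,"dy":0.1,"dz":-1,"ax":4,"ay":-4.5,"az":0,"claw":40},{"dx":0.5,"dy":0.1,"dz":0,"ax":3,"ay":-3.4,"az":0,"claw":40}]}}

```text
t: 9.15
tool_pos: [531.4, 14.4, 303.1]
tool_rot: [-0.034, 0.931, 0.353, 0.086]
ft_force: [-0.4, -0.2, 0.8]
grip_width: 37.8
gripper_force: 0.0
```

{"method": "servo_tool", "body": {"deltas": [{"dx":0.5,"dy":0.2,"dz":0,"ax":4,"ay":-4.5,"az":0,"claw":40},{"dx":0.5,"dy":0.2,"dz":0,"ax":4,"ay":-4.5,"az":0,"claw":40},{"dx":0.5,"dy":0.1,"dz":0,"ax":4,"ay":-4.5,"az":0,"claw":40},{"dx":0.5,"dy":0.1,"dz":0,"ax":0,"ay":0,"az":0,"claw":40},{"dx":0,"dy":0,"dz":-3,"ax":0,"ay":0,"az":0,"claw":40},{"dx":0,"dy":0,"dz":-4,"ax":0,"ay":0,"az":0,"claw":40},{"dx":0,"dy":0,"dz":-3,"ax":0,"ay":0,"az":0,"claw":40},{"dx":0,"dy":0,"dz":0,"ax":0,"ay":0,"az":0,"claw":40}]}}

```text
t: 9.95
tool_pos: [548.9, 21.2, 201.0]
tool_rot: [-0.091, 0.907, 0.344, 0.227]
ft_force: [0.3, 0.7, -0.3]
grip_width: 37.7
gripper_force: 0.0
```

```bash
python3 - <<'E'
from h import *
import pickle
s=pickle.load(open("s3.pkl","rb"));k=cal("wrist",s)
a=ray(k,(197+83,106+68.4),132);b=ray(k,(197+88.6,106+77.6),132);print("line yaw",np.arctan2(*(a-b)[[1,0]]), "axis83",ray(k,(276.2,164),83))
s=st();s=st();im=optics.get_image("wrist")[:,:,::-1];pickle.dump(s,open("s4.pkl","wb"));cv2.imwrite("pics/w4.png",im)
k=cal("wrist",s)
for z in(132,83):print(proj(k,[542.3,13.9,z]).round())
print(optics.get_image("top").shape)
E
```

```text
line yaw 0.6747427127113285 axis83 [542.57413365  13.51600461  83.        ]
t 9.95 pos [548.9  21.2 201. ] q [-0.41  0.09  1.88  0.53  1.02  0.19] toolx [0.66  0.583 0.474] toolz [ 0.349  0.32  -0.881] F [ 0.3  0.7 -0.3] M [-0.11  0.16  0.05] w 37.7 0.0
t 9.95 pos [548.9  21.2 201. ] q [-0.41  0.09  1.88  0.53  1.02  0.19] toolx [0.66  0.583 0.474] toolz [ 0.349  0.32  -0.881] F [ 0.3  0.7 -0.3] M [-0.11  0.16  0.05] w 37.7 0.0
[278. 287.]
[278. 289.]
(420, 560, 3)
```

View pics/w4.png

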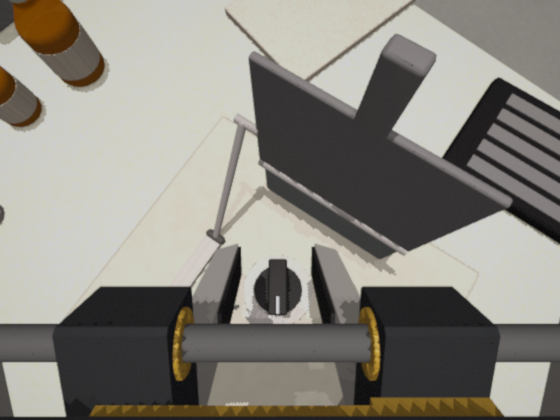

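The bar runs vertically in the image at column 278, midway between the fingers (241 and 312), and the body is clear of the propped cover. I'll descend over it and close softly.

{"method": "servo_tool", "body": {"deltas": [{"dx":0,"dy":-0.1,"dz":-2,"ax":0,"ay":0,"az":0,"claw":40},{"dx":0,"dy":0,"dz":-2,"ax":0,"ay":0,"az":0,"claw":40},{"dx":0,"dy":0,"dz":-2,"ax":0,"ay":0,"az":0,"claw":40},{"dx":0,"dy":0,"dz":-1.5,"ax":0,"ay":0,"az":0,"claw":40},{"dx":0,"dy":0,"dz":-1,"ax":0,"ay":0,"az":0,"claw":40},{"dx":0,"dy":0,"dz":-0.9,"ax":0,"ay":0,"az":0,"claw":40},{"dx":0,"dy":0,"dz":0,"ax":0,"ay":0,"az":0,"claw":40},{"dx":0,"dy":0,"dz":0,"ax":0,"ay":0,"az":0,"claw":40}]}}

```text
t: 10.85
tool_pos: [551.6, 18.8, 112.2]
tool_rot: [-0.087, 0.905, 0.345, 0.232]
ft_force: [1.2, 0.8, -1.1]
grip_width: 37.4
gripper_force: 0.0
```

```bash
cat >> h.py <<'E'
def avg(n=6):
    L=[]
    for i in range(n):
        optics.get_image("top");s=arm.read_state();L.append(np.r_[s["tool_pos"],s["ft_force"],s["ft_torque"]])
    a=np.mean(L,0);print("AVG pos",a[:3].round(2),"F",a[3:6].round(2),"M",a[6:].round(3));return a
E
python3 -c "
from h import *
st();avg(6)"
```

```text
t 10.85 pos [551.6  18.8 112.2] q [-0.41  0.19  2.02  0.64  0.81  0.01] toolx [0.655 0.584 0.48 ] toolz [ 0.359  0.318 -0.877] F [ 1.2  0.8 -1.1] M [-0.21  0.14 -0.04] w 37.4 0.0
AVG pos [551.37  18.81 112.21] F [-0.13 -0.15  0.17] M [-0.157  0.135 -0.003]
```

{"method": "servo_tool", "body": {"deltas": [{"dx":0,"dy":0,"dz":0,"ax":0,"ay":0,"az":0,"claw":20},{"dx":0,"dy":0,"dz":0,"ax":0,"ay":0,"az":0,"claw":10},{"dx":0,"dy":0,"dz":0,"ax":0,"ay":0,"az":0,"claw":5},{"dx":0,"dy":0,"dz":0,"ax":0,"ay":0,"az":0,"claw":5},{"dx":0,"dy":0,"dz":0,"ax":0,"ay":0,"az":0,"claw":5},{"dx":0,"dy":0,"dz":0,"ax":0,"ay":0,"az":0,"claw":5},{"dx":0,"dy":0,"dz":0,"ax":0,"ay":0,"az":0,"claw":5},{"dx":0,"dy":0,"dz":0,"ax":0,"ay":0,"az":0,"claw":5}], "grip_force": 5}}

```text
t: 11.95
tool_pos: [549.4, 20.4, 111.0]
tool_rot: [-0.089, 0.906, 0.345, 0.23]
ft_force: [-2.7, 4.0, -0.0]
grip_width: 14.2
gripper_force: 5.0
```

```bash
python3 -c "
from h import *
st();avg(4)"
```

```text
t 11.95 pos [549.4  20.4 111. ] q [-0.41  0.19  2.03  0.64  0.82  0.01] toolx [0.656 0.584 0.479] toolz [ 0.355  0.321 -0.878] F [-2.7  4.  -0. ] M [0.71 0.59 0.54] w 14.2 5.0
AVG pos [549.42  20.43 111.  ] F [-2.85  4.82  0.98] M [0.7   0.629 0.469]
```

{"method": "servo_tool", "body": {"deltas": [{"dx":-0.1,"dy":0.08,"dz":0,"ax":0,"ay":0,"az":0,"claw":5},{"dx":-0.1,"dy":0.07,"dz":0,"ax":0,"ay":0,"az":0,"claw":5},{"dx":0,"dy":0,"dz":0,"ax":0,"ay":0,"az":0,"claw":5},{"dx":0,"dy":0,"dz":0,"ax":0,"ay":0,"az":0,"claw":5},{"dx":0,"dy":0,"dz":0,"ax":0,"ay":0,"az":0,"claw":5},{"dx":0,"dy":0,"dz":0,"ax":0,"ay":0,"az":0,"claw":5},{"dx":0,"dy":0,"dz":0,"ax":0,"ay":0,"az":0,"claw":5},{"dx":0,"dy":0,"dz":0,"ax":0,"ay":0,"az":0,"claw":5}], "grip_force": 15}}

```text
t: 12.95
tool_pos: [549.1, 20.5, 111.6]
tool_rot: [-0.088, 0.906, 0.345, 0.231]
ft_force: [0.9, 4.4, -1.8]
grip_width: 14.0
gripper_force: 15.0
```

```bash
cat >> h.py <<'E'
def tq(n=4):
    s=st();a=avg(n);q=s["tool_rot"];z=R.from_quat([q[1],q[2],q[3],q[0]]).as_matrix()[:,2]
    for L in(180,200):print("L",L,"residual M",(a[6:]-np.array([-.157,.135,0])-np.cross(L*z,a[3:6])/1000).round(3))
E
python3 -c "
from h import *
tq()"
```

```text
t 12.95 pos [549.1  20.5 111.6] q [-0.41  0.19  2.03  0.64  0.81  0.01] toolx [0.655 0.584 0.479] toolz [ 0.359  0.318 -0.878] F [ 0.9  4.4 -1.8] M [ 0.76 -0.01  0.24] w 14.0 15.0
AVG pos [549.08  20.52 111.6 ] F [ 0.96  4.99 -1.9 ] M [ 0.734 -0.029  0.29 ]
L 180 residual M [ 0.211 -0.136  0.022]
L 200 residual M [ 0.135 -0.133 -0.007]
```

{"method": "servo_tool", "body": {"deltas": [{"dx":0,"dy":0.1,"dz":0,"ax":0,"ay":0,"az":0,"claw":5},{"dx":0,"dy":0.1,"dz":0,"ax":0,"ay":0,"az":0,"claw":5},{"dx":0,"dy":0,"dz":0,"ax":0,"ay":0,"az":0,"claw":5},{"dx":0,"dy":0,"dz":-0.1,"ax":0,"ay":0,"az":0,"claw":5},{"dx":0,"dy":0,"dz":-0.1,"ax":0,"ay":0,"az":0,"claw":5},{"dx":0,"dy":0,"dz":-0.1,"ax":0,"ay":0,"az":0,"claw":5},{"dx":0,"dy":0,"dz":0,"ax":0,"ay":0,"az":0,"claw":5},{"dx":0,"dy":0,"dz":0,"ax":0,"ay":0,"az":0,"claw":5}], "grip_force": 40}}

```text
t: 13.95
tool_pos: [549.3, 21.1, 108.3]
tool_rot: [-0.086, 0.906, 0.345, 0.231]
ft_force: [-2.4, -5.0, -0.0]
grip_width: 13.5
gripper_force: 40.0
```

```bash
python3 -c "
from h import *
tq()"
```

```text
t 13.95 pos [549.3  21.1 108.3] q [-0.41  0.19  2.04  0.65  0.8   0.  ] toolx [0.655 0.585 0.478] toolz [ 0.359  0.315 -0.878] F [-2.4 -5.  -0. ] M [-1.1   0.59 -0.23] w 13.5 40.0
AVG pos [549.28  21.12 108.33] F [-1.91 -4.99  0.42] M [-1.084  0.553 -0.196]
L 180 residual M [-0.162  0.143  0.018]
L 200 residual M [-0.076  0.112  0.042]
```

{"method": "servo_tool", "body": {"deltas": [{"dx":0.02,"dy":-0.1,"dz":0,"ax":0,"ay":0,"az":0,"claw":5},{"dx":0,"dy":0,"dz":-0.1,"ax":0,"ay":0,"az":0,"claw":5},{"dx":0,"dy":0,"dz":-0.1,"ax":0,"ay":0,"az":0,"claw":5},{"dx":0,"dy":0,"dz":-0.1,"ax":0,"ay":0,"az":0,"claw":5},{"dx":0,"dy":0,"dz":0,"ax":0,"ay":0,"az":0,"claw":5},{"dx":0,"dy":0,"dz":0,"ax":0,"ay":0,"az":0,"claw":5},{"dx":0,"dy":0,"dz":0,"ax":0,"ay":0,"az":0,"claw":5},{"dx":0,"dy":0,"dz":0,"ax":0,"ay":0,"az":0,"claw":5}]}}

```text
t: 14.95
tool_pos: [549.3, 21.1, 105.5]
tool_rot: [-0.087, 0.906, 0.345, 0.231]
ft_force: [-2.2, -4.3, 1.1]
grip_width: 13.8
gripper_force: 40.0
```

```bash
python3 -c "
from h import *
tq(3)"
```

```text
t 14.95 pos [549.3  21.1 105.5] q [-0.41  0.19  2.04  0.65  0.8  -0.01] toolx [0.655 0.584 0.479] toolz [ 0.359  0.317 -0.878] F [-2.2 -4.3  1.1] M [-1.09  0.5  -0.28] w 13.8 40.0
AVG pos [549.28  21.04 105.51] F [-2.22 -4.74  1.  ] M [-1.076  0.498 -0.201]
L 180 residual M [-0.227  0.077 -0.022]
L 200 residual M [-0.15   0.046 -0.002]
```

{"method": "servo_tool", "body": {"deltas": [{"dx":-0.05,"dy":-0.1,"dz":0,"ax":0,"ay":0,"az":0,"claw":5},{"dx":0,"dy":0,"dz":-0.1,"ax":0,"ay":0,"az":0,"claw":5},{"dx":0,"dy":0,"dz":-0.1,"ax":0,"ay":0,"az":0,"claw":5},{"dx":0,"dy":0,"dz":-0.1,"ax":0,"ay":0,"az":0,"claw":5},{"dx":0,"dy":0,"dz":0,"ax":0,"ay":0,"az":0,"claw":5},{"dx":0,"dy":0,"dz":0,"ax":0,"ay":0,"az":0,"claw":5},{"dx":0,"dy":0,"dz":0,"ax":0,"ay":0,"az":0,"claw":5},{"dx":0,"dy":0,"dz":0,"ax":0,"ay":0,"az":0,"claw":5}]}}

```text
t: 15.9
tool_pos: [549.1, 20.8, 103.2]
tool_rot: [-0.088, 0.905, 0.345, 0.232]
ft_force: [0.4, -1.9, 4.9]
grip_width: 13.8
gripper_force: 40.0
```

```bash
python3 -c "
from h import *
tq(3)"
```

```text
t 15.9 pos [549.1  20.8 103.2] q [-0.41  0.2   2.04  0.66  0.79 -0.02] toolx [0.655 0.583 0.48 ] toolz [ 0.359  0.319 -0.877] F [ 0.4 -1.9  4.9] M [ 0.05 -0.23 -0.04] w 13.8 40.0
AVG pos [549.15  20.78 103.21] F [-0.24 -0.06  5.23] M [ 0.03  -0.208 -0.064]
L 180 residual M [-0.105 -0.042 -0.074]
L 200 residual M [-0.137 -0.008 -0.075]
```

{"method": "servo_tool", "body": {"deltas": [{"dx":0,"dy":0,"dz":-0.1,"ax":0,"ay":0,"az":0,"claw":5},{"dx":0,"dy":0,"dz":-0.1,"ax":0,"ay":0,"az":0,"claw":5},{"dx":0,"dy":0,"dz":-0.1,"ax":0,"ay":0,"az":0,"claw":5},{"dx":0,"dy":0,"dz":0,"ax":0,"ay":0,"az":0,"claw":5},{"dx":0,"dy":0,"dz":0,"ax":0,"ay":0,"az":0,"claw":5},{"dx":0,"dy":0,"dz":0,"ax":0,"ay":0,"az":0,"claw":5},{"dx":0,"dy":0,"dz":0,"ax":0,"ay":0,"az":0,"claw":5},{"dx":0,"dy":0,"dz":0,"ax":0,"ay":0,"az":0,"claw":5}]}}

```text
t: 16.85
tool_pos: [549.2, 20.8, 101.0]
tool_rot: [-0.088, 0.905, 0.345, 0.232]
ft_force: [-2.6, -2.0, 11.1]
grip_width: 13.9
gripper_force: 40.0
```

```bash
python3 -c "
from h import *
tq(3)"
```

```text
t 16.85 pos [549.2  20.8 101. ] q [-0.41  0.2   2.05  0.66  0.79 -0.02] toolx [0.654 0.583 0.481] toolz [ 0.36   0.319 -0.877] F [-2.6 -2.  11.1] M [ 0.09 -0.01  0.03] w 13.9 40.0
AVG pos [549.24  20.84 100.95] F [-2.54 -1.4  10.55] M [ 0.147 -0.008  0.021]
L 180 residual M [-0.08   0.14  -0.034]
L 200 residual M [-0.123  0.171 -0.04 ]
```

{"method": "servo_tool", "body": {"deltas": [{"dx":0,"dy":0,"dz":-0.1,"ax":0,"ay":0,"az":0,"claw":5},{"dx":0,"dy":0,"dz":-0.1,"ax":0,"ay":0,"az":0,"claw":5},{"dx":0,"dy":0,"dz":-0.1,"ax":0,"ay":0,"az":0,"claw":5},{"dx":-0.03,"dy":-0.03,"dz":0,"ax":0,"ay":0,"az":0,"claw":5},{"dx":0,"dy":0,"dz":0,"ax":0,"ay":0,"az":0,"claw":5},{"dx":0,"dy":0,"dz":0,"ax":0,"ay":0,"az":0,"claw":5},{"dx":0,"dy":0,"dz":0,"ax":0,"ay":0,"az":0,"claw":5},{"dx":0,"dy":0,"dz":0,"ax":0,"ay":0,"az":0,"claw":5}]}}

```text
t: 17.8
tool_pos: [549.3, 20.8, 98.9]
tool_rot: [-0.088, 0.905, 0.345, 0.233]
ft_force: [-5.0, -1.8, 16.9]
grip_width: 13.7
gripper_force: 40.0
```

```bash
python3 -c "
from h import *
tq(4)
c=np.array([542.5,13.7]);p=arm.read_state()['tool_pos'][:2]-c
v=549.2,20.8
for e in range(0,73,8):
  r=-np.radians(e);print(e,np.round([p[0]*np.cos(r)-p[1]*np.sin(r),p[0]*np.sin(r)+p[1]*np.cos(r)],2))
"
```

```text
t 17.8 pos [549.3  20.8  98.9] q [-0.41  0.2   2.05  0.67  0.78 -0.03] toolx [0.654 0.583 0.482] toolz [ 0.361  0.319 -0.876] F [-5.  -1.8 16.9] M [0.43 0.01 0.16] w 13.7 40.0
AVG pos [549.29  20.84  98.88] F [-4.59 -1.6  15.91] M [ 0.389 -0.001  0.124]
L 180 residual M [-0.118  0.174 -0.037]
L 200 residual M [-0.191  0.209 -0.054]
0 [6.77 7.14]
8 [7.69 6.12]
16 [8.47 4.99]
24 [9.08 3.77]
32 [9.52 2.47]
40 [9.77 1.12]
48 [ 9.83 -0.25]
56 [ 9.7  -1.62]
64 [ 9.38 -2.95]
72 [ 8.88 -4.23]
```

{"method": "servo_tool", "body": {"deltas": [{"dx":-0.03,"dy":0,"dz":-0.06,"ax":0,"ay":0,"az":0,"claw":5},{"dx":0,"dy":0,"dz":0,"ax":0,"ay":0,"az":0,"claw":5},{"dx":0.05,"dy":-0.05,"dz":0,"ax":0,"ay":0,"az":-4,"claw":5},{"dx":0.04,"dy":-0.05,"dz":0,"ax":0,"ay":0,"az":-4,"claw":5},{"dx":0.04,"dy":-0.06,"dz":0,"ax":0,"ay":0,"az":-4,"claw":5},{"dx":0.04,"dy":-0.06,"dz":0,"ax":0,"ay":0,"az":-4,"claw":5},{"dx":0,"dy":0,"dz":0,"ax":0,"ay":0,"az":0,"claw":5},{"dx":0,"dy":0,"dz":0,"ax":0,"ay":0,"az":0,"claw":5}]}}

```text
t: 18.8
tool_pos: [550.9, 18.5, 98.5]
tool_rot: [-0.054, 0.944, 0.216, 0.243]
ft_force: [-6.0, -2.0, 17.0]
grip_width: 14.0
gripper_force: 40.0
```

```bash
python3 -c "
from h import *
tq(4)"
```

```text
t 18.8 pos [550.9  18.5  98.5] q [-0.34  0.16  2.12  0.65  0.6   0.28] toolx [0.789 0.381 0.483] toolz [ 0.436  0.207 -0.876] F [-6. -2. 17.] M [0.35 0.02 0.07] w 14.0 40.0
AVG pos [550.86  18.48  98.46] F [-6.14 -0.68 17.91] M [0.341 0.015 0.127]
L 180 residual M [-0.062  0.317 -0.049]
L 200 residual M [-0.124  0.365 -0.068]
```

{"method": "servo_tool", "body": {"deltas": [{"dx":-0.05,"dy":0,"dz":0.06,"ax":0,"ay":0,"az":0,"claw":5},{"dx":0.0,"dy":-0.06,"dz":0,"ax":0,"ay":0,"az":-4,"claw":5},{"dx":0.03,"dy":-0.06,"dz":0,"ax":0,"ay":0,"az":-4,"claw":5},{"dx":0.02,"dy":-0.06,"dz":0,"ax":0,"ay":0,"az":-4,"claw":5},{"dx":0.02,"dy":-0.07,"dz":0,"ax":0,"ay":0,"az":-4,"claw":5},{"dx":0.01,"dy":-0.07,"dz":0,"ax":0,"ay":0,"az":-4,"claw":5},{"dx":0,"dy":0,"dz":0,"ax":0,"ay":0,"az":0,"claw":5},{"dx":0,"dy":0,"dz":0,"ax":0,"ay":0,"az":0,"claw":5}]}}

```text
t: 19.8
tool_pos: [551.7, 15.1, 99.2]
tool_rot: [-0.011, 0.967, 0.048, 0.25]
ft_force: [-5.2, -0.0, 15.9]
grip_width: 13.7
gripper_force: 40.0
```

```bash
python3 -c "
from h import *
tq(4)"
```

```text
t 19.8 pos [551.7  15.1  99.2] q [-0.2   0.12  2.16  0.37  0.4   0.96] toolx [0.871 0.088 0.484] toolz [ 0.482  0.046 -0.875] F [-5.2 -0.  15.9] M [ 0.27 -0.11  0.09] w 13.7 40.0
AVG pos [551.7   15.05  99.16] F [-4.94  1.16 15.82] M [ 0.359 -0.168  0.147]
L 180 residual M [0.201 0.29  0.006]
L 200 residual M [ 0.166  0.356 -0.01 ]
```

{"method": "servo_tool", "body": {"deltas": [{"dx":-0.05,"dy":0,"dz":-0.03,"ax":0,"ay":0,"az":0,"claw":5},{"dx":0,"dy":-0.05,"dz":0,"ax":0,"ay":0,"az":-3,"claw":5},{"dx":0,"dy":-0.05,"dz":0,"ax":0,"ay":0,"az":-3,"claw":5},{"dx":0,"dy":-0.05,"dz":0,"ax":0,"ay":0,"az":-3,"claw":5},{"dx":0,"dy":-0.05,"dz":0,"ax":0,"ay":0,"az":-3,"claw":5},{"dx":0,"dy":-0.05,"dz":0,"ax":0,"ay":0,"az":-3,"claw":5},{"dx":0,"dy":0,"dz":0,"ax":0,"ay":0,"az":0,"claw":5},{"dx":0,"dy":0,"dz":0,"ax":0,"ay":0,"az":0,"claw":5}]}}

```text
t: 20.8
tool_pos: [551.6, 12.6, 99.1]
tool_rot: [0.021, 0.965, -0.078, 0.249]
ft_force: [-5.9, 0.1, 16.2]
grip_width: 13.4
gripper_force: 40.0
```

```bash
python3 -c "
from h import *
tq(4)"
```

```text
t 20.8 pos [551.6  12.6  99.1] q [-0.07  0.13  2.15 -0.13  0.36  1.77] toolx [ 0.864 -0.14   0.484] toolz [ 0.478 -0.079 -0.875] F [-5.9  0.1 16.2] M [-0.16 -0.12 -0.13] w 13.4 40.0
AVG pos [551.61  12.5   99.13] F [-4.96  0.78 16.04] M [-0.031 -0.125 -0.01 ]
L 180 residual M [ 0.23   0.34  -0.007]
L 200 residual M [ 0.242  0.407 -0.007]
```

{"method": "servo_tool", "body": {"deltas": [{"dx":-0.02,"dy":0,"dz":-0.04,"ax":0,"ay":0,"az":0,"claw":5},{"dx":-0.01,"dy":-0.05,"dz":0,"ax":0,"ay":0,"az":-3,"claw":5},{"dx":-0.01,"dy":-0.05,"dz":0,"ax":0,"ay":0,"az":-3,"claw":5},{"dx":-0.01,"dy":-0.05,"dz":0,"ax":0,"ay":0,"az":-3,"claw":5},{"dx":-0.02,"dy":-0.05,"dz":0,"ax":0,"ay":0,"az":-3,"claw":5},{"dx":-0.02,"dy":-0.05,"dz":0,"ax":0,"ay":0,"az":-3,"claw":5},{"dx":0,"dy":0,"dz":0,"ax":0,"ay":0,"az":0,"claw":5},{"dx":0,"dy":0,"dz":0,"ax":0,"ay":0,"az":0,"claw":5}]}}

```text
t: 21.8
tool_pos: [550.8, 10.0, 98.8]
tool_rot: [0.052, 0.947, -0.203, 0.244]
ft_force: [-4.7, -0.8, 15.5]
grip_width: 13.7
gripper_force: 40.0
```

```bash
python3 -c "
from h import *
tq(4)"
```

```text
t 21.8 pos [550.8  10.   98.8] q [ 0.05  0.16  2.11 -0.51  0.46  2.46] toolx [ 0.798 -0.359  0.484] toolz [ 0.442 -0.198 -0.875] F [-4.7 -0.8 15.5] M [-0.44 -0.27 -0.14] w 13.7 40.0
AVG pos [550.8   10.01  98.86] F [-3.96  0.82 16.33] M [-0.336 -0.218 -0.132]
L 180 residual M [ 0.275  0.32  -0.056]
L 200 residual M [ 0.326  0.395 -0.047]
```

{"method": "servo_tool", "body": {"deltas": [{"dx":0,"dy":0,"dz":-0.02,"ax":0,"ay":0,"az":0,"claw":5},{"dx":-0.02,"dy":-0.02,"dz":0,"ax":0,"ay":0,"az":-1.5,"claw":5},{"dx":-0.01,"dy":-0.02,"dz":0,"ax":0,"ay":0,"az":-1.5,"claw":5},{"dx":0,"dy":0,"dz":0,"ax":0,"ay":0,"az":0,"claw":5},{"dx":0,"dy":0,"dz":0,"ax":0,"ay":0,"az":0,"claw":5},{"dx":0,"dy":0,"dz":0,"ax":0,"ay":0,"az":0,"claw":5},{"dx":0,"dy":0,"dz":0,"ax":0,"ay":0,"az":0,"claw":5},{"dx":0,"dy":0,"dz":0,"ax":0,"ay":0,"az":0,"claw":5}]}}

```text
t: 22.8
tool_pos: [550.6, 9.5, 98.8]
tool_rot: [0.058, 0.941, -0.228, 0.243]
ft_force: [-4.6, 1.2, 17.5]
grip_width: 13.8
gripper_force: 40.0
```

```bash
python3 -c "
from h import *
tq(4)"
```

```text
t 22.8 pos [550.6   9.5  98.8] q [ 0.07  0.17  2.1  -0.56  0.49  2.56] toolx [ 0.778 -0.401  0.484] toolz [ 0.431 -0.221 -0.875] F [-4.6  1.2 17.5] M [-0.3  -0.26 -0.09] w 13.8 40.0
AVG pos [550.57   9.52  98.76] F [-3.85  0.56 16.09] M [-0.386 -0.266 -0.113]
L 180 residual M [ 0.322  0.24  -0.003]
L 200 residual M [0.384 0.312 0.009]
```

Turned 1.20 rad and no stop torque showing. Now I'll ease up so it pops into the lock.

{"method": "servo_tool", "body": {"deltas": [{"dx":0,"dy":0,"dz":0.1,"ax":0,"ay":0,"az":0,"claw":5},{"dx":0,"dy":0,"dz":0.15,"ax":0,"ay":0,"az":0,"claw":5},{"dx":0,"dy":0,"dz":0.15,"ax":0,"ay":0,"az":0,"claw":5},{"dx":0,"dy":0,"dz":0.15,"ax":0,"ay":0,"az":0,"claw":5},{"dx":0,"dy":0,"dz":0.15,"ax":0,"ay":0,"az":0,"claw":5},{"dx":0,"dy":0,"dz":0.15,"ax":0,"ay":0,"az":0,"claw":5},{"dx":0,"dy":0,"dz":0.15,"ax":0,"ay":0,"az":0,"claw":5},{"dx":0,"dy":0,"dz":0,"ax":0,"ay":0,"az":0,"claw":5}]}}

```text
t: 23.8
tool_pos: [550.2, 9.6, 106.6]
tool_rot: [0.058, 0.941, -0.228, 0.242]
ft_force: [5.9, -2.5, 0.4]
grip_width: 13.8
gripper_force: 40.0
```

```bash
python3 -c "
from h import *
tq(4)"
```

```text
t 23.8 pos [550.2   9.6 106.6] q [ 0.07  0.16  2.09 -0.53  0.52  2.53] toolx [ 0.779 -0.401  0.482] toolz [ 0.428 -0.22  -0.876] F [ 5.9 -2.5  0.4] M [-0.27 -0.83  0.04] w 13.8 40.0
AVG pos [550.23   9.62 106.53] F [ 5.6  -1.58  0.38] M [-0.238 -0.888  0.085]
L 180 residual M [ 0.184 -0.11  -0.014]
L 200 residual M [ 0.213 -0.009 -0.025]
```

{"method": "servo_tool", "body": {"deltas": [{"dx":0,"dy":0,"dz":0,"ax":0,"ay":0,"az":0,"claw":20},{"dx":0,"dy":0,"dz":0,"ax":0,"ay":0,"az":0,"claw":35},{"dx":0,"dy":0,"dz":0,"ax":0,"ay":0,"az":0,"claw":35},{"dx":0,"dy":0,"dz":0.5,"ax":0,"ay":0,"az":0,"claw":35},{"dx":0,"dy":0,"dz":1,"ax":0,"ay":0,"az":0,"claw":35},{"dx":0,"dy":0,"dz":2,"ax":0,"ay":0,"az":0,"claw":35},{"dx":0,"dy":0,"dz":3,"ax":0,"ay":0,"az":0,"claw":35},{"dx":0,"dy":0,"dz":3,"ax":0,"ay":0,"az":0,"claw":35}]}}

```text
t: 24.8
tool_pos: [547.8, 9.6, 202.1]
tool_rot: [0.059, 0.942, -0.229, 0.24]
ft_force: [0.3, -0.4, 0.5]
grip_width: 32.9
gripper_force: 0.0
```

{"method": "servo_tool", "body": {"deltas": [{"dx":-1,"dy":0,"dz":3,"ax":0,"ay":0,"az":0,"claw":35},{"dx":-1,"dy":0,"dz":3,"ax":0,"ay":0,"az":0,"claw":35},{"dx":-1,"dy":0,"dz":3,"ax":0,"ay":0,"az":0,"claw":35},{"dx":-1,"dy":0,"dz":2,"ax":0,"ay":0,"az":0,"claw":35},{"dx":0,"dy":0,"dz":0,"ax":0,"ay":0,"az":0,"claw":35},{"dx":0,"dy":0,"dz":0,"ax":0,"ay":0,"az":0,"claw":35},{"dx":0,"dy":0,"dz":0,"ax":0,"ay":0,"az":0,"claw":35},{"dx":0,"dy":0,"dz":0,"ax":0,"ay":0,"az":0,"claw":35}]}}

```text
t: 25.6
tool_pos: [507.8, 9.4, 308.7]
tool_rot: [0.059, 0.942, -0.229, 0.239]
ft_force: [0.3, -0.4, -0.9]
grip_width: 33.0
gripper_force: 0.0
```

```bash
python3 -c "
from h import *
s=st();im=optics.get_image('wrist')[:,:,::-1]
c=proj(cal('wrist',s),[542.5,13.7,110]);print(c)
x,y=np.clip((c-[130,130]).astype(int),0,None)
cv2.imwrite('pics/w5.png',cv2.resize(im[y:y+200,x:x+260],None,fx=3,fy=3,interpolation=2))"
```

```text
t 25.6 pos [507.8   9.4 308.7] q [ 0.08 -0.1   1.79 -0.3   1.04  2.22] toolx [ 0.782 -0.403  0.476] toolz [ 0.422 -0.221 -0.879] F [ 0.3 -0.4 -0.9] M [0.15 0.21 0.03] w 33.0 0.0
[258.18430989 257.13041706]
```

View pics/w5.png

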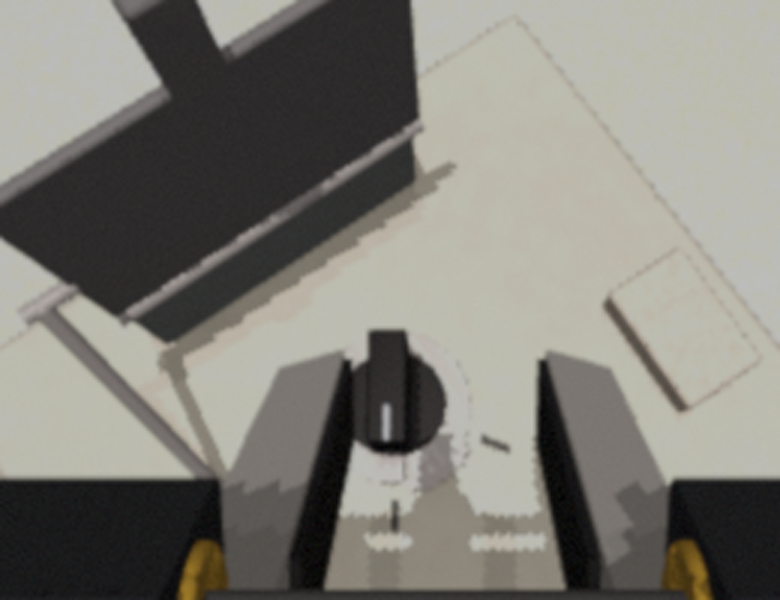

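The white line points at the second mark at (395,515), the cover stands on its stay, and the carton is in place. Handing in.

```bash
python3 -c "
from rig import arm
print(arm.hand_in())"
```

```text
the job is handed in; nothing more can be done
None
```

The job is handed in: the cover stands propped on its stay, the knob was pushed with about 16–18 N (wrist-force readings), turned 1.20 rad clockwise to the second mark and let back up, and nothing else on the bench was touched; I judged the lock by the force falling to zero and the final picture, without testing it by turning.

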